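# Fit the right burr carrier to the coffee grinder

### The arm

A 7-joint arm with a two-finger parallel gripper is mounted at the origin on the work surface. World frame = base frame: x ahead of the robot, y to its left, z up, the work surface at z = 0. Lengths are in m, angles in rad, forces in N, time in s.
With the tool pointing down it reaches from about 0.425 to 0.925 m from the base axis. Payload 6.8 kg.
Tool frame: the origin (TCP) lies midway between the tips of the shut fingers; the grasp point (between the pads) lies 19 mm behind it (grip_point_offset is the distance from the TCP to the grasp point, in m); y points along the fingers, x is the direction in which the jaws open and shut, and the axes are right-handed (so a half turn about y gives the same grasp; the last joint's range is limited). The gripper opens to 85 mm and grips with 20 to 120 N. Pads are 22 mm wide; open, the fingers measure 114 mm over their backs; the gripper's body (76 mm by 85 mm) begins 54 mm behind the grasp point. The pads swing forward as they close: fully open they stand 13 mm farther back than shut.
Start: joints at [-1.394, 0.477, 0.022, 1.555, -0.011, 1.109, -0.083], TCP at [0.19, 0.648, 0.231] pointing down, gripper open.
Joint ranges: [-2.96, 2.96], [-0.34, 2.1], [-1.41, 1.46], [0.24, 2.44], [-1.37, 4.51], [0.17, 1.92], [-2.96, 2.96]. Speed limits (rad/s): [2.39, 2.39, 3.14, 3.14, 3.14, 3.14, 3.14].

### API

Orientations are given as a unit quaternion [w, x, y, z].
In Python, from station import get_obs, read_camera, hand_in, grip_point_offset gives the robot as it stands.
- The arm moves only by the tool play_rows, never from a script. Its argument "increments" is a list of rows, each a list of 2 entries, a list of its own where there are three numbers: the shift along the tool's x, y, z in m, then the turn, a rotation vector about the tool's x, y, z in degrees. In form: [[[tx, ty, tz], [ax, ay, az]], ...]. A call has 1 to 20 rows; each row shifts and turns the commanded pose from where the row before left it, along the tool's axes as they then stand; what a row does not reach is not made up. A row lasts 1/12 s, in which the tool goes at most 41.7 mm and 7.16 degrees, less where a joint would pass 70% of its speed; a pose out of reach is approached as far as the arm can. A call with a gripper value outside its range is refused whole. "gripper" is the finger opening in m, from 0 to 0.0854, set as the call begins (left out, the last holds). The fingers move at their own pace and stop on an object; "grip_force" is the grip in N (left out, the last holds). Time passes only in rows, so rows that do not move let the fingers close. It gives the time, the measured TCP pose, the force and the opening at its end, in the units of the state.
- get_obs(): the state, without advancing time (a new reading comes with each control period).
- read_camera(name): name is "side" or "top" or "wrist"; returns a dict with "color" (400x640x3 uint8, red, green, blue), "range_z" (400x640 float32, m along the optical axis (not along the pixel's ray), 0 where there is no reading), "intrinsics" (3x3 intrinsics, pixels), "R" (3x3) and "t" (3): a world point X has camera coordinates R X + t; the wrist camera has in their place "hand_eye" (4x4, takes a point from camera to tool coordinates, whose origin is the TCP and whose axes are the tool frame's). Camera axes: x right, y down, z forward; pixel columns grow to the right and rows downward; lengths in m; the calibration is good to about 2 mm. A picture is of the moment at which its call begins: read the wrist's pose just before it.
- hand_in(): hands the job in, once; it reports no verdict.
The state is a dict: "t": time; "q": joint angles; "joint_vel": joint speeds; "joint_torque": joint torques, N m; "eef_pos": TCP position; "tool_rot": TCP orientation; "contact_force": force on the tool from outside, world axes, zero at the start; "torque": the same for the moment, N m; "gripper_width": opening from 0.0 (shut) to 1.0 (fully open).
Only numpy, scipy, OpenCV 4.12 (cv2) and the standard library are available. Lean on these libraries where they do the work, as an engineer would, in place of code of your own. Each camera call takes 0.05 s, during which the arm holds its last target. There are 200 camera calls.

### The job

First lift both canisters from in front of the burr carriers over to the cork mat, then fetch the one carrier whose holes match the studs on the open grinder and seat it flat over them. Only once it is seated, put each canister back on the trivet of its own colour, centred on the drawn circle. Keep the canisters upright and leave the other two carriers where they lie.

Things in the scene. Friction and masses are not known exactly. Their poses are not given: they have to be found in the camera images.
- canister_white: White canister with a thin steel band under the lid: closed upright cylinder 73 mm in diameter, 110 mm tall, with a round lid knob 24 mm in diameter from 110 to 140 mm above the underside, by which it is lifted. Origin: centre of the underside, z up; 0.34 kg. At the start it stands on the trivet of its colour, in front of the carriers.
- canister_black: Black canister with a thin steel band under the lid: closed upright cylinder 73 mm in diameter, 110 mm tall, with a round lid knob 24 mm in diameter from 110 to 140 mm above the underside, by which it is lifted. Origin: centre of the underside, z up; 0.34 kg. At the start it stands on the trivet of its colour, in front of the carriers.
- carrier_silver: Silver-grey burr carrier (flange) with three 14 mm through-holes, centres 24 mm from the axis, at 0, 120 and 240 degrees from its x axis. Disc 72 mm across, 10 mm thick; round grip hub 24 mm in diameter up to 40 mm above the underside. Origin: centre of the underside, z up; 0.16 kg. The carriers lie flat about 100 mm apart on the wooden board (top 8 mm above the table), behind the canisters.
- carrier_brass: Brass-yellow burr carrier with four 14 mm through-holes, centres 24 mm from the axis, at 0, 90, 180 and 270 degrees from its x axis. Disc 72 mm across, 10 mm thick; round grip hub 24 mm in diameter up to 40 mm above the underside. Origin: centre of the underside, z up; 0.16 kg. 
- carrier_dark: Dark steel burr carrier with two 14 mm through-holes, centres 24 mm from the axis, at 0 and 180 degrees from its x axis. Disc 72 mm across, 10 mm thick; round grip hub 24 mm in diameter up to 40 mm above the underside. Origin: centre of the underside, z up; 0.16 kg. 
- trivet_white: White trivet, 80 mm wide (y), 4 mm thick, fixed on the wooden board, its top 12 mm above the table. Origin: on its underside, at the centre of the drawn circle (76 mm across) where its canister belongs; it reaches 75 mm from there to -x and a round end 40 mm to +x. The two trivets lie side by side, origins about 100 mm apart.
- trivet_black: Black trivet, 80 mm wide (y), 4 mm thick, fixed on the wooden board, its top 12 mm above the table. Origin: on its underside, at the centre of the drawn circle (76 mm across) where its canister belongs; it reaches 75 mm from there to -x and a round end 40 mm to +x. The two trivets lie side by side, origins about 100 mm apart.
- mat: Cork mat, the side area: 220 mm (its x) by 120 mm (its y), 3 mm thick, fixed flat on the table left or right of the board. Origin: centre of its underside. Both canisters fit on it, one beyond the other along its x.
- grinder: Open coffee grinder, fixed beside the board: white, 112 mm across. Origin: centre of the underside. On top, centred, a level round plate, its face 140 mm above the origin, with three upright copper studs 7 mm in diameter, 15 mm tall (top 5 mm tapered), 24 mm from the axis at 0, 120, 240 degrees from its x axis. A fitting carrier drops over them and lies flat on the plate, with 3 mm of play.

How it is judged:
On the way, in this order (a step that is already met when the one before it is completed fails the run):
1. both canisters stand on the cork mat, released, and no carrier has been moved yet (x of canister_white in the frame of mat between -0.108 and 0.108 m and y of canister_white in the frame of mat between -0.058 and 0.058 m and z of canister_white in the frame of mat between -0.002 and 0.01 m and angle between each of canister_white, canister_black's own z axis and vertical below 0.1 rad and contact force between each of canister_white, canister_black and the fingers below 0.3 N and x of canister_black in the frame of mat between -0.108 and 0.108 m and y of canister_black in the frame of mat between -0.058 and 0.058 m and z of canister_black in the frame of mat between -0.002 and 0.01 m and distance of carrier_silver from where it was at the start of the episode below 0.02 m), for 0.2 s.
2. the three-hole carrier lies flat over the grinder's studs, released, with both canisters still on the mat (horizontal distance between carrier_silver and grinder below 0.006 m and z of carrier_silver in the frame of grinder between 0.137 and 0.1435 m and angle between carrier_silver's own z axis and vertical below 0.06 rad and contact force between each of carrier_silver, canister_white, canister_black and the fingers below 0.3 N and x of canister_white in the frame of mat between -0.108 and 0.108 m and y of canister_white in the frame of mat between -0.058 and 0.058 m and z of canister_white in the frame of mat between -0.002 and 0.01 m and angle between each of canister_white, canister_black's own z axis and vertical below 0.1 rad and x of canister_black in the frame of mat between -0.108 and 0.108 m and y of canister_black in the frame of mat between -0.058 and 0.058 m and z of canister_black in the frame of mat between -0.002 and 0.01 m), for 0.2 s.
3. each canister stands on the trivet of its own colour, released (horizontal distance between canister_white and trivet_white below 0.015 m and z of canister_white in the frame of trivet_white between 0.001 and 0.009 m and angle between each of canister_white, canister_black's own z axis and vertical below 0.08 rad and contact force between each of canister_white, canister_black and the fingers below 0.3 N and horizontal distance between canister_black and trivet_black below 0.015 m and z of canister_black in the frame of trivet_black between 0.001 and 0.009 m), for 0.2 s.
At the end, for the whole second after the job is handed in: The three-hole carrier lies flat on the studs (within 6 mm of the axis, under 3.5 mm above the plate); each canister stands upright within 15 mm of the circle centre of its own colour's trivet; all released and at rest; the other carriers within 20 mm of where they lay (all of step 3 and horizontal distance between carrier_silver and grinder below 0.006 m and z of carrier_silver in the frame of grinder between 0.137 and 0.1435 m and angle between carrier_silver's own z axis and vertical below 0.06 rad and contact force between carrier_silver and the fingers below 0.3 N and linear speed of each of canister_white, canister_black, carrier_silver below 0.02 m/s and angular speed of each of canister_white, canister_black, carrier_silver below 0.2 rad/s and distance of each of carrier_brass, carrier_dark from where it was at the start of the episode below 0.02 m); the robot touches nothing.
It fails at once if a carrier that does not fit is moved by more than 20 mm (distance of any of carrier_brass, carrier_dark from where it was at the start of the episode above 0.02 m).
It fails at once if a canister is tipped by more than 30 degrees (angle between any of canister_white, canister_black's own z axis and vertical above 0.52 rad).
It also fails if it takes over 128 s, if anything falls off the work surface, if the arm or the gripper's body presses on something with over 40 N, if the wrist force passes 120 N, or if a joint passes its speed limit or range.

## Working session

There is one attempt and no reset: what is moved stays moved. The work goes in short steps, Python scripts to look and compute and a tool call to move; the robot and the scene stay as the last step left them, time stands still between calls to the robot, and variables do not carry over. Pictures are saved under pics/ and viewed, about 12 in all and at most 16, crops included, and the job is handed in when it is done.

Besides the shell and the picture viewer there is one more tool, called after "Emit:" by a JSON object that holds its "op" and its "data", one argument or row to a line. play_rows: Moves the arm, as the interface text tells. Its arguments: {"type":"object","properties":{"increments":{"type":"array","items":{"type":"array"}},"gripper":{"type":"number"},"grip_force":{"type":"number"}},"required":["increments"]}

```bash
ls; mkdir -p pics; cat > h.py <<'E'
import numpy as np, cv2
from scipy.spatial.transform import Rotation as Ro
from station import get_obs, read_camera, hand_in, grip_point_offset
def save(n,im): cv2.imwrite(f'pics/{n}.png',cv2.cvtColor(im,cv2.COLOR_RGB2BGR))
def cam(name):
    o=get_obs(); c=read_camera(name)
    if 'hand_eye' in c:
        q=o['tool_rot']; Rw=Ro.from_quat([q[1],q[2],q[3],q[0]]).as_matrix()
        H=np.array(c['hand_eye']); c['Rc']=Rw@H[:3,:3]; c['C']=Rw@H[:3,3]+np.array(o['eef_pos'])
    else:
        R=np.array(c['R']); c['Rc']=R.T; c['C']=-R.T@np.array(c['t'])
    return c
def onplane(c,uv,z):
    uv=np.atleast_2d(uv).astype(float); K=np.array(c['intrinsics'])
    d=np.c_[(uv[:,0]-K[0,2])/K[0,0],(uv[:,1]-K[1,2])/K[1,1],np.ones(len(uv))]@c['Rc'].T
    return c['C']+d*((z-c['C'][2])/d[:,2])[:,None]
def cloud(c):
    v,u=np.mgrid[0:400,0:640]; K=np.array(c['intrinsics']); z=c['range_z']
    return np.stack([(u-K[0,2])/K[0,0]*z,(v-K[1,2])/K[1,1]*z,z],-1)@c['Rc'].T+c['C']
E
python3 - <<'E'
from h import *
print(get_obs(), grip_point_offset)
a=cam('top'); b=cam('side'); save('top',a['color']); save('side',b['color'])
for c in (a,b): print(c['intrinsics'],c['C'],c['Rc'])
E
```

```text
pics
{'t': 0.0, 'q': array([-1.39410792,  0.4778136 ,  0.02232633,  1.5564081 , -0.0114817 ,
        1.10931068, -0.08304959]), 'joint_vel': array([-0.0003032 , -0.00024282,  0.00010291, -0.00033347,  0.00295143,
        0.00079668,  0.00098439]), 'joint_torque': array([-2.63497677e-04, -5.96465492e+01,  1.60802275e+00, -2.81196839e+01,
        1.25496447e-02,  9.39669320e-03, -9.92920860e-06]), 'eef_pos': array([0.18949271, 0.64725811, 0.23033471]), 'tool_rot': array([-0.5654526 ,  0.56630026,  0.42352856, -0.42448903]), 'contact_force': array([-0.6721448 ,  0.20880367,  0.99966948]), 'torque': array([-0.02106205,  0.03291024, -0.00353975]), 'gripper_width': 1.0013812635948272} 0.0187
[[415.99408433   0.         320.7264151 ]
 [  0.         415.99408433 199.87046919]
 [  0.           0.           1.        ]] [0.34200052 0.00833614 1.13711434] [[-0.02841863 -0.98454501  0.17281063]
 [-0.99952995  0.0259998  -0.01624498]
 [ 0.01150088 -0.17319106 -0.98482109]]
[[437.48654344   0.         324.44113158]
 [  0.         437.48654344 198.43458876]
 [  0.           0.           1.        ]] [ 0.39069312 -0.68886916  0.83813675] [[ 0.9780967  -0.15065036  0.14363604]
 [-0.20798263 -0.73508026  0.64529082]
 [ 0.00837072 -0.66103062 -0.75031224]]
```

View pics/top.png

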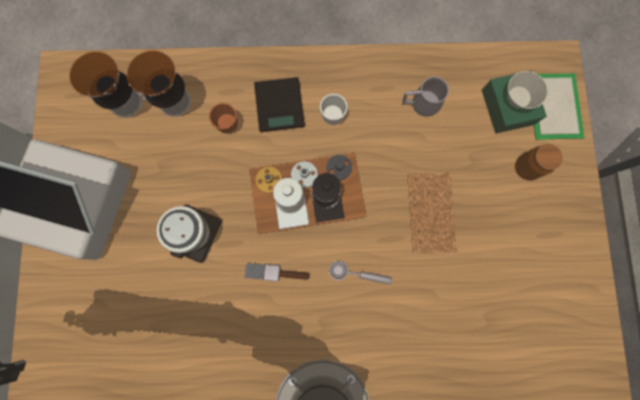

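View pics/side.png

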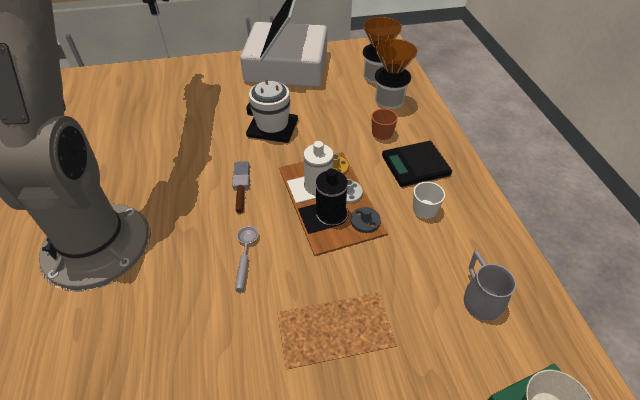

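```bash
python3 - <<'E'
from h import *
a=cam('top'); b=cam('side'); w=cam('wrist')
p=get_obs()['eef_pos']
for c in (a,b):
    x=c['Rc'].T@(p-c['C']); K=c['intrinsics']; print('tcp px',(K@x/x[2])[:2])
print('base',onplane(a,[322,395],0),onplane(b,[95,250],0))
P=cloud(a); hsv=cv2.cvtColor(a['color'],cv2.COLOR_RGB2HSV)
for n,uv in dict(mat=(432,212),board=(262,222),knobW=(288,189),knobB=(327,183),silver=(304,172),brass=(268,178),dark=(339,166),grplate=(180,229),trW=(292,215),trB=(329,211)).items():
    print(n,P[uv[1],uv[0]].round(3),a['color'][uv[1],uv[0]])
print(w['Rc'].round(3),w['C'],w['intrinsics'])
save('wrist0',w['color'])
big=cv2.resize(a['color'][140:270,140:480],None,fx=2.35,fy=2.35,interpolation=cv2.INTER_CUBIC); save('crop',big)
E
```

```text
tcp px [  7.20044731 357.18712367]
tcp px [161.63783328  11.5731441 ]
base [[0.03362664 0.00075261 0.        ]] [[ 0.00104014 -0.01671603  0.        ]]
mat [ 0.499 -0.317  0.003] [168 122  83]
board [0.483 0.151 0.013] [142  96  62]
knobW [0.543 0.07  0.153] [212 212 197]
knobB [ 0.556 -0.024  0.152] [54 48 44]
silver [0.61  0.033 0.049] [84 83 81]
brass [0.597 0.13  0.047] [95 88 80]
dark [ 0.625 -0.062  0.048] [81 79 77]
grplate [0.455 0.332 0.137] [191 193 183]
trW [0.499 0.069 0.016] [210 212 202]
trB [ 0.508 -0.032  0.01 ] [58 53 48]
[[ 0.281  0.919  0.275]
 [ 0.96  -0.269 -0.082]
 [-0.001  0.287 -0.958]] [0.11961    0.66706849 0.37330953] [[311.83495479   0.         326.08968114]
 [  0.         311.83495479 200.50592833]
 [  0.           0.           1.        ]]
```

View pics/wrist0.png

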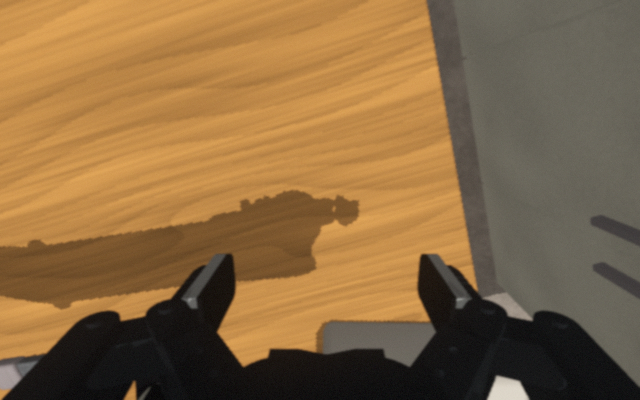

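```bash
python3 - <<'E'
from h import *
cs=[cam('top'),cam('side')]
rois=dict(knobW=(.543,.07,.146,.158),knobB=(.556,-.024,.146,.158),silver=(.61,.033,.042,.055),brass=(.59,.13,.042,.055),dark=(.625,-.062,.042,.055))
for c,nm in zip(cs,('top','side')):
    P=cloud(c).reshape(-1,3); ok=c['range_z'].ravel()>0
    for n,(x,y,a,b) in rois.items():
        m=ok&(np.hypot(P[:,0]-x,P[:,1]-y)<.03)&(P[:,2]>a)&(P[:,2]<b); q=P[m]
        if len(q)>4: print(nm,n,len(q),q.mean(0).round(4),((q.max(0)+q.min(0))/2).round(4))
    m=ok&(np.hypot(P[:,0]-.455,P[:,1]-.335)<.08)&(P[:,2]>.130); q=P[m]
    r=cv2.minEnclosingCircle(q[:,:2].astype(np.float32)); print('grinder',len(q),r,np.percentile(q[:,2],[5,50,95]))
    hsv=cv2.cvtColor(c['color'],cv2.COLOR_RGB2HSV)
    # copper studs
    m=(hsv[...,1]>110)&(hsv[...,0]<20); Q=cloud(c); m&=(np.hypot(Q[...,0]-.455,Q[...,1]-.335)<.045)&(Q[...,2]>.125)
    n,l,s,ce=cv2.connectedComponentsWithStats(m.astype(np.uint8))
    for i in range(1,n): print('stud',s[i,4],ce[i],onplane(c,ce[i],.150).round(4))
c=cs[0]; im=c['color'].astype(int); P=cloud(c)
g=cv2.cvtColor(c['color'],cv2.COLOR_RGB2HSV)
sub=np.zeros((400,640),bool); sub[150:275,385:480]=1
print(g[212,432],g[212,500], P[212,432],P[212,480])
m=sub&(P[...,2]>0.0018)
m=cv2.morphologyEx((sub&(im[...,0]<190)&(g[...,0]<14)).astype(np.uint8),cv2.MORPH_OPEN,np.ones((3,3)))
cn=max(cv2.findContours(m,0,1)[0],key=cv2.contourArea)
w=onplane(c,cn[:,0],.003)[:,:2].astype(np.float32); print('mat',cv2.minAreaRect(w))
E
```

```text
top knobW 80 [0.5429 0.0739 0.1532] [0.5428 0.074  0.1527]
top knobB 74 [ 0.5544 -0.022   0.1534] [ 0.5544 -0.0218  0.153 ]
top silver 63 [0.6125 0.035  0.0489] [0.6121 0.0358 0.0475]
top brass 61 [0.5998 0.1321 0.0491] [0.5999 0.1325 0.0486]
top dark 61 [ 0.6308 -0.062   0.0487] [ 0.6304 -0.062   0.0483]
grinder 1337 ((0.4581449031829834, 0.33592283725738525), 0.05510276183485985) [0.1307825  0.13943789 0.14443116]
side knobW 68 [0.5426 0.07   0.151 ] [0.5429 0.0711 0.1507]
side knobB 78 [ 0.5535 -0.0263  0.1511] [ 0.554  -0.0245  0.1504]
side silver 42 [0.6154 0.0305 0.0471] [0.6162 0.0307 0.0464]
side brass 40 [0.6018 0.1262 0.0471] [0.6016 0.1277 0.0467]
side dark 70 [ 0.6303 -0.0666  0.0471] [ 0.6311 -0.0656  0.0466]
grinder 567 ((0.4563267230987549, 0.33087247610092163), 0.05253373086452484) [0.13059692 0.13837022 0.14283917]
stud 8 [266.125  81.25 ] [[0.4549 0.3534 0.15  ]]
stud 9 [276.44444444  87.22222222] [[0.4787 0.32   0.15  ]]
stud 9 [261.44444444  90.22222222] [[0.4376 0.3141 0.15  ]]
[ 14 131 168] [ 15 120 162] [ 0.49897084 -0.31692716  0.00234817] [ 0.4953984  -0.45014637  0.00240669]Traceback (most recent call last):
  File "<stdin>", line 22, in <module>
ValueError: max() iterable argument is empty
```

View pics/crop.png

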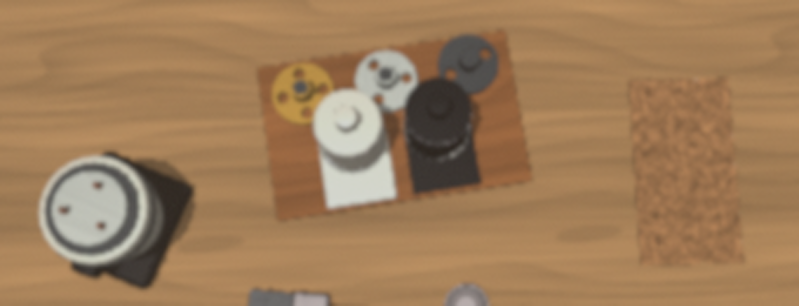

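Emit:
{"op": "play_rows", "data": {
  "increments": [
    [[0,-0.01,0],[0,7,0]],
    [[0,-0.01,0],[0,7,0]],
    [[0,-0.01,0],[0,7,0]],
    [[0,-0.01,0],[0,7,0]],
    [[0,-0.01,0],[0,7,0]],
    [[0,-0.01,0],[0,7,0]],
    [[0,-0.01,0],[0,7,0]],
    [[0,-0.01,0],[0,7,0]],
    [[0,-0.01,0],[0,7,0]],
    [[0,-0.01,0],[0,7,0]],
    [[0,0,0],[0,3.68,0]],
    [[0,0,0],[0,0,0]]
  ],
  "gripper": 0.06,
  "grip_force": 40
}}

```text
t: 1.35
eef_pos: [0.1896, 0.6481, 0.3321]
tool_rot: [0.708, -0.707, 0.001, -0.001]
contact_force: [-1.3, -0.2, -0.6]
gripper_width: 0.703
```

Emit:
{"op": "play_rows", "data": {
  "increments": [
    [[0.0182,0,-0.0336],[0,0,0]],
    [[0.0182,0,-0.0336],[0,0,0]],
    [[0.0182,0,-0.0336],[0,0,0]],
    [[0.0182,0,-0.0336],[0,0,0]],
    [[0.0182,0,-0.0336],[0,0,0]],
    [[0.0182,0,-0.0336],[0,0,0]],
    [[0.0182,0,-0.0336],[0,0,0]],
    [[0.0182,0,-0.0336],[0,0,0]],
    [[0.0182,0,-0.0336],[0,0,0]],
    [[0.0182,0,-0.0336],[0,0,0]],
    [[0.0182,0,-0.0336],[0,0,0]],
    [[0.0182,0,-0.0336],[0,0,0]],
    [[0.0182,0,-0.0336],[0,0,0]],
    [[0.0182,0,-0.0336],[0,0,0]],
    [[0.0182,0.006,-0.0336],[0,0,0]],
    [[0.0182,0.01,-0.0336],[0,0,0]],
    [[0.0182,0.012,-0.0336],[0,0,0]],
    [[0.0182,0.012,-0.0336],[0,0,0]],
    [[0.0182,0.012,-0.0336],[0,0,0]],
    [[0.0182,0.012,-0.0336],[0,0,0]]
  ]
}}

```text
t: 3.02
eef_pos: [0.554, -0.0257, 0.2665]
tool_rot: [0.707, -0.707, -0.001, 0.001]
contact_force: [0.3, 1.1, 0.1]
gripper_width: 0.701
```

Emit:
{"op": "play_rows", "data": {
  "increments": [
    [[0,0,0],[0,0,0]],
    [[0,0,0],[0,0,0]]
  ]
}}

```text
t: 3.18
eef_pos: [0.5533, -0.0272, 0.2662]
tool_rot: [-0.706, 0.708, -0.002, 0.0]
contact_force: [0.2, 0.8, -0.3]
gripper_width: 0.705
```

```bash
python3 - <<'E'
from h import *
w=cam('wrist'); save('w1',w['color']); P=cloud(w).reshape(-1,3)
for n,x,y in (('W',.543,.072),('B',.554,-.024)):
    m=(np.hypot(P[:,0]-x,P[:,1]-y)<.025)&(abs(P[:,2]-.152)<.006); q=P[m]
    print(n,len(q),q.mean(0) if len(q) else '', (q.max(0)+q.min(0))/2 if len(q) else '')
E
```

```text
W 794 [0.54322    0.07112479 0.1523689 ] [0.54297025 0.07108619 0.15046908]
B 591 [ 0.55410561 -0.0239171   0.15221388] [ 0.55393232 -0.02442356  0.15037483]
```

View pics/w1.png

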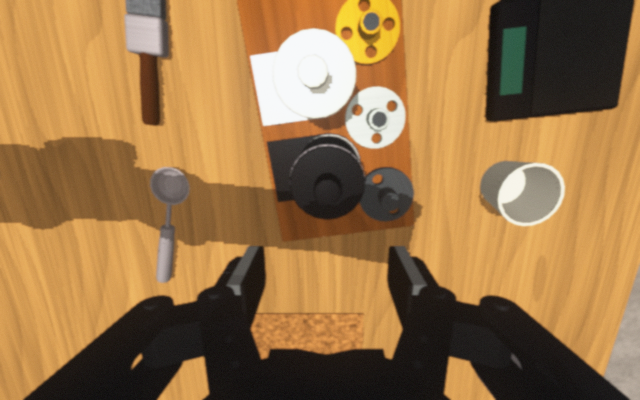

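Emit:
{"op": "play_rows", "data": {
  "increments": [
    [[0.0005,0.025,0.003],[0,0,0]],
    [[0,0.025,0],[0,0,0]],
    [[0,0.025,0],[0,0,0]],
    [[0,0.02,0],[0,0,0]],
    [[0,0.015,0],[0,0,0]],
    [[0,0.012,0],[0,0,0]],
    [[0,0.01,0],[0,0,0]],
    [[0,0.006,0],[0,0,0]],
    [[0,0,0],[0,0,0]],
    [[0,0,0],[0,0,0]]
  ]
}}

```text
t: 4.07
eef_pos: [0.5545, -0.0209, 0.1297]
tool_rot: [0.707, -0.707, -0.0, 0.0]
contact_force: [0.3, -0.1, 0.2]
gripper_width: 0.698
```

Emit:
{"op": "play_rows", "data": {
  "increments": [
    [[0,0,0],[0,0,0]],
    [[0,0,0],[0,0,0]],
    [[0,0,0],[0,0,0]],
    [[0,0,0],[0,0,0]],
    [[0,0,0],[0,0,0]],
    [[0,0,0],[0,0,0]]
  ],
  "gripper": 0.01,
  "grip_force": 50
}}

```text
t: 4.57
eef_pos: [0.5545, -0.0212, 0.13]
tool_rot: [0.707, -0.707, -0.0, -0.0]
contact_force: [-1.9, 0.5, 6.0]
gripper_width: 0.262
```

Emit:
{"op": "play_rows", "data": {
  "increments": [
    [[0,-0.01,0],[0,0,0]],
    [[0,-0.025,0],[0,0,0]],
    [[0,-0.025,0],[0,0,0]],
    [[0,0,-0.015],[0,0,0]],
    [[0,0,-0.025],[0,0,0]],
    [[0,0,-0.03],[0,0,0]],
    [[0,0,-0.03],[0,0,0]],
    [[0,0,-0.03],[0,0,0]],
    [[0,0,-0.03],[0,0,0]],
    [[0,0,-0.03],[0,0,0]],
    [[0,0,-0.03],[0,0,0]],
    [[0,0,-0.025],[0,0,0]],
    [[0,0,-0.02],[0,0,0]],
    [[0,0,-0.015],[0,0,0]],
    [[0,0,-0.01],[0,0,0]],
    [[0,0,0],[0,0,0]],
    [[0,0.025,0],[0,0,0]],
    [[0,0.02,0],[0,0,0]],
    [[0,0,0],[0,0,0]],
    [[0,0,0],[0,0,0]]
  ]
}}

```text
t: 6.23
eef_pos: [0.5537, -0.3092, 0.1434]
tool_rot: [0.708, -0.706, 0.0, 0.002]
contact_force: [0.3, -0.2, -3.6]
gripper_width: 0.263
```

```bash
python3 - <<'E'
from h import *
c=cam('side'); save('s2',c['color'][120:400,150:520])
E
```

```text
(no output)
```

View pics/s2.png

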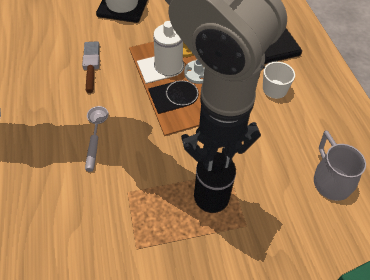

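Emit:
{"op": "play_rows", "data": {
  "increments": [
    [[0,0.01,0],[0,0,0]],
    [[0,0.006,0],[0,0,0]],
    [[0,0.003,0],[0,0,0]],
    [[0,0.002,0],[0,0,0]],
    [[0,0.001,0],[0,0,0]],
    [[0,0,0],[0,0,0]],
    [[0,0,0],[0,0,0]]
  ]
}}

```text
t: 6.87
eef_pos: [0.5543, -0.3113, 0.1225]
tool_rot: [-0.707, 0.707, 0.0, 0.0]
contact_force: [0.4, 0.0, -4.5]
gripper_width: 0.261
```

Emit:
{"op": "play_rows", "data": {
  "increments": [
    [[0,0.001,0],[0,0,0]],
    [[0,0.001,0],[0,0,0]],
    [[0,0,0],[0,0,0]]
  ]
}}

```text
t: 7.12
eef_pos: [0.5544, -0.3117, 0.1212]
tool_rot: [-0.707, 0.707, 0.0, 0.0]
contact_force: [-1.6, 1.6, 3.1]
gripper_width: 0.263
```

Emit:
{"op": "play_rows", "data": {
  "increments": [
    [[0,0,0],[0,0,0]],
    [[0,0,0],[0,0,0]],
    [[0,0,0],[0,0,0]],
    [[0,0,0],[0,0,0]],
    [[0,-0.02,0],[0,0,0]],
    [[0,-0.03,0],[0,0,0]],
    [[0,-0.035,0],[0,0,0]],
    [[0,-0.035,0],[0,0,0]],
    [[0,0,0.02],[0,0,0]],
    [[0,0,0.035],[0,0,0]],
    [[0,0,0.04],[0,0,0]],
    [[0,0,0.04],[0,0,0]],
    [[0,0,0.04],[0,0,0]],
    [[-0.0115,0,0.04],[0,0,0]],
    [[0,0,0.04],[0,0,0]],
    [[0,0,0.04],[0,0,0]],
    [[0,0,0.035],[0,0,0]],
    [[0,0,0.03],[0,0,0]],
    [[0,0,0.022],[0,0,0]],
    [[0,0,0],[0,0,0]]
  ],
  "gripper": 0.06
}}

```text
t: 8.78
eef_pos: [0.5426, 0.0773, 0.24]
tool_rot: [0.708, -0.706, -0.003, 0.003]
contact_force: [0.4, -0.2, -0.3]
gripper_width: 0.703
```

Emit:
{"op": "play_rows", "data": {
  "increments": [
    [[0,0,0],[0,0,0]],
    [[0,0,0],[0,0,0]]
  ]
}}

```text
t: 8.95
eef_pos: [0.5427, 0.0698, 0.2404]
tool_rot: [-0.707, 0.707, -0.0, 0.0]
contact_force: [-0.4, -0.5, 1.2]
gripper_width: 0.7
```

Emit:
{"op": "play_rows", "data": {
  "increments": [
    [[0,0.025,0.001],[0,0,0]],
    [[0,0.025,0],[0,0,0]],
    [[0,0.025,0],[0,0,0]],
    [[0,0.015,0],[0,0,0]],
    [[0,0.01,0],[0,0,0]],
    [[0,0.007,0],[0,0,0]],
    [[0,0.004,0],[0,0,0]],
    [[0,0,0],[0,0,0]],
    [[0,0,0],[0,0,0]]
  ]
}}

```text
t: 9.7
eef_pos: [0.5432, 0.0716, 0.13]
tool_rot: [0.707, -0.707, -0.0, -0.001]
contact_force: [0.4, 0.0, -0.1]
gripper_width: 0.703
```

Emit:
{"op": "play_rows", "data": {
  "increments": [
    [[0,0,0],[0,0,0]],
    [[0,0,0],[0,0,0]],
    [[0,0,0],[0,0,0]],
    [[0,0,0],[0,0,0]],
    [[0,0,0],[0,0,0]],
    [[0,0,0],[0,0,0]]
  ],
  "gripper": 0.01
}}

```text
t: 10.2
eef_pos: [0.543, 0.072, 0.1301]
tool_rot: [0.707, -0.707, -0.0, -0.0]
contact_force: [-1.7, -0.6, 5.4]
gripper_width: 0.263
```

Emit:
{"op": "play_rows", "data": {
  "increments": [
    [[0,-0.01,0],[0,0,0]],
    [[0,-0.025,0],[0,0,0]],
    [[0,-0.025,0],[0,0,0]],
    [[-0.009,0,-0.01],[0,0,0]],
    [[-0.015,0,-0.02],[0,0,0]],
    [[-0.02,0,-0.03],[0,0,0]],
    [[-0.02,0,-0.034],[0,0,0]],
    [[-0.02,0,-0.034],[0,0,0]],
    [[-0.015,0,-0.034],[0,0,0]],
    [[0,0,-0.035],[0,0,0]],
    [[0,0,-0.035],[0,0,0]],
    [[0,0,-0.035],[0,0,0]],
    [[0,0,-0.035],[0,0,0]],
    [[0,0,-0.03],[0,0,0]],
    [[0,0,-0.025],[0,0,0]],
    [[0,0,-0.02],[0,0,0]],
    [[0,0,-0.015],[0,0,0]],
    [[0,0,0],[0,0,0]],
    [[0,0.02,0],[0,0,0]],
    [[0,0.02,0],[0,0,0]]
  ]
}}

```text
t: 11.87
eef_pos: [0.4438, -0.3203, 0.1494]
tool_rot: [-0.707, 0.707, 0.001, 0.001]
contact_force: [0.2, 0.9, -2.1]
gripper_width: 0.258
```

Emit:
{"op": "play_rows", "data": {
  "increments": [
    [[0,0.014,0],[0,0,0]],
    [[0,0.006,0],[0,0,0]],
    [[0,0.003,0],[0,0,0]],
    [[0,0.002,0],[0,0,0]],
    [[0,0.002,0],[0,0,0]],
    [[0,0.001,0],[0,0,0]],
    [[0,0,0],[0,0,0]],
    [[0,0,0],[0,0,0]]
  ]
}}

```text
t: 12.53
eef_pos: [0.4439, -0.3203, 0.1217]
tool_rot: [-0.707, 0.707, 0.0, 0.0]
contact_force: [-0.0, -0.3, -2.0]
gripper_width: 0.257
```

Emit:
{"op": "play_rows", "data": {
  "increments": [
    [[0,0.001,0],[0,0,0]],
    [[0,0,0],[0,0,0]]
  ]
}}

```text
t: 12.7
eef_pos: [0.444, -0.3206, 0.1211]
tool_rot: [-0.707, 0.707, 0.0, 0.0]
contact_force: [-0.3, 1.6, 3.8]
gripper_width: 0.263
```

Emit:
{"op": "play_rows", "data": {
  "increments": [
    [[0,0,0],[0,0,0]],
    [[0,0,0],[0,0,0]],
    [[0,0,0],[0,0,0]],
    [[0,0,0],[0,0,0]],
    [[0,-0.02,0],[0,0,0]],
    [[0,-0.03,0],[0,0,0]],
    [[0,-0.03,0],[0,0,0]],
    [[0,-0.03,0],[0,0,0]],
    [[0,0,0.02],[0,0,0]],
    [[0.01,0,0.03],[0,0,0]],
    [[0.015,0,0.036],[0,0,0]],
    [[0.015,0,0.036],[0,0,0]],
    [[0.015,0,0.036],[0,0,0]],
    [[0.015,0,0.036],[0,0,0]],
    [[0.015,0,0.036],[0,0,0]],
    [[0.015,0,0.03],[0,0,0]],
    [[0.01,0,0.03],[0,0,0]],
    [[0.006,0,0.02],[0,0,0]],
    [[0,0,0.01],[0,0,0]],
    [[0,0,0],[0,0,0]]
  ],
  "gripper": 0.06
}}

```text
t: 14.37
eef_pos: [0.5596, 0.0024, 0.2298]
tool_rot: [0.707, -0.707, -0.001, 0.002]
contact_force: [0.1, 0.4, 0.0]
gripper_width: 0.698
```

Emit:
{"op": "play_rows", "data": {
  "increments": [
    [[0,0,0],[0,0,0]],
    [[0,0,0],[0,0,0]]
  ]
}}

```text
t: 14.53
eef_pos: [0.5591, -0.0025, 0.2305]
tool_rot: [-0.707, 0.707, -0.001, 0.001]
contact_force: [-0.6, -0.0, 0.3]
gripper_width: 0.699
```

```bash
python3 - <<'E'
from h import *
w=cam('wrist'); save('w3',w['color']); P=cloud(w)
c=cam('top'); save('t3',c['color'])
np.savez('w3.npz',color=w['color'],P=P,Rc=w['Rc'],C=w['C'],K=w['intrinsics'])
q=P.reshape(-1,3); m=(np.hypot(q[:,0]-.613,q[:,1]-.033)<.025)&(abs(q[:,2]-.048)<.006); q=q[m]
print('silver hub',len(q),q.mean(0),(q.max(0)+q.min(0))/2)
E
```

```text
silver hub 418 [0.61207009 0.03209496 0.04807502] [0.61257425 0.03183615 0.04645645]
```

View pics/w3.png

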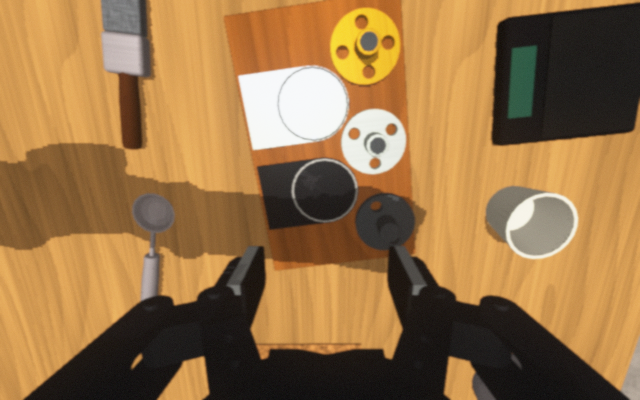

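```bash
python3 - <<'E'
from h import *
d=np.load('w3.npz'); c=dict(Rc=d['Rc'],C=d['C'],intrinsics=d['K']); im=d['color']
hsv=cv2.cvtColor(im,cv2.COLOR_RGB2HSV)
# silver holes: brown pixels inside disc
v,u=np.mgrid[0:400,0:640]
m=((np.hypot(u-374,v-141)<30)&(hsv[...,1]>90)).astype(np.uint8)
n,l,s,ce=cv2.connectedComponentsWithStats(m)
H=[]
for i in range(1,n):
    if s[i,4]>30:
        print(s[i,4],ce[i]); H.append((onplane(c,ce[i],.018)+onplane(c,ce[i],.010))[0]/2)
H=np.array(H)[:,:2]; cc=H.mean(0); a=np.degrees(np.arctan2(*(H-cc).T[::-1])); print('holes',H,cc,a,np.hypot(*(H-cc).T))
# silver disc contour
m=((np.hypot(u-374,v-141)<42)&(hsv[...,1]<60)&(hsv[...,2]>120)).astype(np.uint8)
cn=max(cv2.findContours(m,0,1)[0],key=cv2.contourArea); q=onplane(c,cv2.convexHull(cn)[:,0],.018)[:,:2].astype(np.float32)
print('disc',cv2.minEnclosingCircle(q))
# drawn circles: line pixels (black: bright on black; white: dark on white)
g=cv2.cvtColor(im,cv2.COLOR_RGB2GRAY).astype(int)
for nm,(cu,cv_) in dict(white=(313,103),black=(324,190)).items():
    pts=[]
    for t in np.radians(np.arange(0,360,4)):
        r=np.arange(27,42,.5); uu=(cu+r*np.cos(t)); vv=(cv_+r*np.sin(t))
        p=cv2.remap(g.astype(np.float32),uu[None].astype(np.float32),vv[None].astype(np.float32),1)[0]
        k=(p.argmin() if nm=='white' else p.argmax()); pts.append((uu[k],vv[k]))
    q=onplane(c,pts,.012)[:,:2]
    o=q.mean(0)
    for _ in range(15):
        r=np.hypot(*(q-o).T); k=abs(r-.038)<.005
        A=np.c_[2*q[k],np.ones(k.sum())]; x=np.linalg.lstsq(A,(q[k]**2).sum(1),rcond=None)[0]; o=x[:2]
    print(nm,o,np.sqrt(x[2]+o@o),k.sum())
E
```

```text
85 [390.57647059 128.85882353]
90 [353.67777778 133.17777778]
78 [374.33333333 162.51282051]
holes [[0.63173241 0.04578361]
 [0.59034524 0.04114972]
 [0.61504214 0.00771681]] [0.61237327 0.03155005] [ 36.32469908 156.45273372 -83.61055614] [0.02402854 0.02402889 0.0239822 ]
disc ((0.6119360327720642, 0.03190471604466438), 0.036355361342430115)
white [0.54702117 0.07360373] 0.04083467220292925 65
black [ 0.55700251 -0.02677983] 0.038173190982976404 80
```

Emit:
{"op": "play_rows", "data": {
  "increments": [
    [[0.02,0,0.01],[0,0,0]],
    [[0.02,0,0.0145],[0,0,0]],
    [[0.0135,0.01,0.01],[0,0,0]],
    [[0,0.03,0],[0,0,0]],
    [[0,0.035,0],[0,0,0]],
    [[0,0.035,0],[0,0,0]],
    [[0,0.03,0],[0,0,0]],
    [[0,0,0],[0,0,0]],
    [[0,0,0],[0,0,0]]
  ]
}}

```text
t: 15.38
eef_pos: [0.6122, 0.0329, 0.0897]
tool_rot: [-0.707, 0.707, -0.002, -0.0]
contact_force: [-0.0, -0.1, 1.2]
gripper_width: 0.702
```

```bash
python3 - <<'E'
from h import *
print(get_obs()['eef_pos'])
w=cam('wrist'); save('w4',w['color'])
q=cloud(w).reshape(-1,3); m=(np.hypot(q[:,0]-.613,q[:,1]-.033)<.022)&(abs(q[:,2]-.048)<.006); q=q[m]
print('silver hub',len(q),q.mean(0),(q.max(0)+q.min(0))/2)
E
```

```text
[0.61221583 0.03292601 0.0897184 ]
silver hub 1062 [0.61250461 0.03306735 0.04798397] [0.61275805 0.03207528 0.046088  ]
```

Emit:
{"op": "play_rows", "data": {
  "increments": [
    [[0,0.02,-0.001],[0,0,0]],
    [[0,0.02,0],[0,0,0]],
    [[0,0.012,0],[0,0,0]],
    [[0,0.008,0],[0,0,0]],
    [[0,0.004,0],[0,0,0]],
    [[0,0.002,0],[0,0,0]],
    [[0,0,0],[0,0,0]],
    [[0,0,0],[0,0,0]]
  ]
}}

```text
t: 16.1
eef_pos: [0.6138, 0.0333, 0.0251]
tool_rot: [0.707, -0.707, -0.0, -0.0]
contact_force: [0.7, -0.3, 0.8]
gripper_width: 0.705
```

Emit:
{"op": "play_rows", "data": {
  "increments": [
    [[0,0,0],[0,0,0]],
    [[0,0,0],[0,0,0]],
    [[0,0,0],[0,0,0]],
    [[0,0,0],[0,0,0]],
    [[0,0,0],[0,0,0]],
    [[0,0,0],[0,0,0]]
  ],
  "gripper": 0.01
}}

```text
t: 16.6
eef_pos: [0.6135, 0.0334, 0.0249]
tool_rot: [0.707, -0.707, -0.0, -0.0]
contact_force: [-1.0, -0.1, 6.1]
gripper_width: 0.262
```

Emit:
{"op": "play_rows", "data": {
  "increments": [
    [[0,-0.01,0],[0,0,0]],
    [[0,-0.025,0],[0,0,0]],
    [[0,-0.04,0],[0,0,0]],
    [[0,-0.04,0],[0,0,0]],
    [[0,-0.04,0],[0,0,0]],
    [[0,-0.04,0],[0,0,0]],
    [[-0.01,-0.03,0.01],[0,0,0]],
    [[-0.02,-0.025,0.02],[0,0,0]],
    [[-0.025,-0.02,0.025],[0,0,0]],
    [[-0.025,-0.01,0.025],[0,0,0]],
    [[-0.025,-0.01,0.025],[0,0,0]],
    [[-0.025,-0.01,0.025],[0,0,0]],
    [[-0.017,0,0.025],[0,0,0]],
    [[-0.01,0,0.02],[0,0,0]],
    [[0,0,0.007],[0,0,0]],
    [[0,0,0],[0,0,0]],
    [[0,0,0],[0,0,0]],
    [[0,0,0],[0,0,0]]
  ]
}}

```text
t: 18.1
eef_pos: [0.4569, 0.2134, 0.3242]
tool_rot: [-0.707, 0.707, -0.001, 0.001]
contact_force: [0.6, 0.1, -1.9]
gripper_width: 0.269
```

```bash
python3 - <<'E'
from h import *
w=cam('wrist'); save('w5',w['color'])
print(get_obs()['eef_pos'])
np.savez('w5.npz',color=w['color'],P=cloud(w),Rc=w['Rc'],C=w['C'],K=w['intrinsics'])
E
```

```text
[0.45692806 0.21341869 0.32423084]
```

View pics/w5.png

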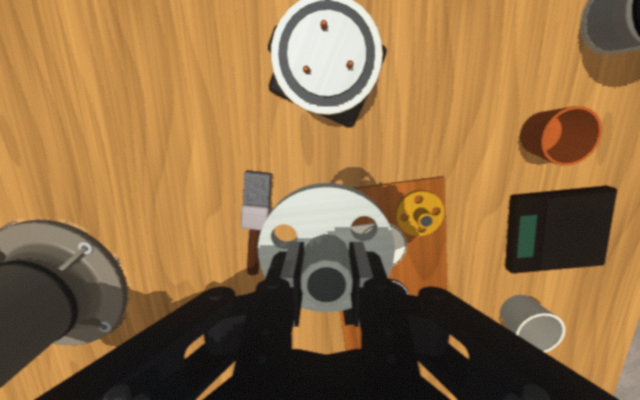

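```bash
python3 - <<'E'
from h import *
d=np.load('w5.npz'); c=dict(Rc=d['Rc'],C=d['C'],intrinsics=d['K']); im=d['color']
hsv=cv2.cvtColor(im,cv2.COLOR_RGB2HSV); v,u=np.mgrid[0:400,0:640]
m=((np.hypot(u-327,v-53)<36)&(hsv[...,1]>80)).astype(np.uint8)
n,l,s,ce=cv2.connectedComponentsWithStats(m); S=[]
for i in range(1,n):
    if s[i,4]>8:
        print(s[i],ce[i]); S.append(onplane(c,ce[i],.149)[0])
S=np.array(S)[:,:2]; cc=S.mean(0); print('studs',cc,np.degrees(np.arctan2(*(S-cc).T[::-1])),np.hypot(*(S-cc).T))
m=((hsv[...,1]<60)&(hsv[...,2]>150)&(np.hypot(u-327,v-53)<70)).astype(np.uint8)
cn=max(cv2.findContours(m,0,1)[0],key=cv2.contourArea); q=onplane(c,cv2.convexHull(cn)[:,0],.14)[:,:2].astype(np.float32); print('rim',cv2.minEnclosingCircle(q))
P=d['P']; print('plate z',np.median(P[45:60,318:340,2]))
zt=.3242-.007
for uv in ((286,232),(364,226)): print('hole',onplane(c,uv,zt-.002))
m=((u>250)&(u<410)&(v>180)&(v<245)&(hsv[...,1]<60)&(hsv[...,2]>110)).astype(np.uint8)
n,l,s,ce=cv2.connectedComponentsWithStats(m); i=l[200,320]
cn=max(cv2.findContours((l==i).astype(np.uint8),0,1)[0],key=cv2.contourArea)[:,0]; hull=cv2.convexHull(cn)[:,0]; hull=hull[hull[:,1]<240]
q=onplane(c,hull,zt)[:,:2]; A=np.c_[2*q,np.ones(len(q))]; x=np.linalg.lstsq(A,(q**2).sum(1),rcond=None)[0]; print('disc',x[:2],np.sqrt(x[2]+x[:2]@x[:2]))
E
```

```text
[321  20   6  10  46] [323.5  24.5]
[347  61   6   7  35] [349.45714286  63.91428571]
[303  66   7   7  32] [306.03125  69.0625 ]
studs [0.45752123 0.33372868] [  96.07278134  -23.85014837 -143.99587158] [0.02369657 0.02374789 0.0237499 ]
rim ((0.4572382867336273, 0.33429843187332153), 0.03823583200573921)
plate z 0.14005847570099494
hole [[0.43598357 0.22285015 0.3152    ]]
hole [[0.47670681 0.22608707 0.3152    ]]
disc [0.45052716 0.20901426] 0.04369079002206494
```

Emit:
{"op": "play_rows", "data": {
  "increments": [
    [[0,0,0.02],[0,0,0]],
    [[0,0,0.03],[0,0,0]],
    [[0,0.01,0.03],[0,-5,0]],
    [[0.012,0.02,0.02],[0,-7,0]],
    [[0.0,0.02,0.0],[0,-7,0]],
    [[0,0.02,0],[0,-7,0]],
    [[0,0.02,0],[0,-7,0]],
    [[0,0.01,0],[0,-7,0]],
    [[0,0.01,0],[0,-7,0]],
    [[0,0,0],[0,-7,0]],
    [[0,0,0],[0,-6,0]],
    [[0,0,0],[0,0,0]],
    [[0,0,0],[0,0,0]]
  ]
}}

```text
t: 19.23
eef_pos: [0.4671, 0.3157, 0.2142]
tool_rot: [-0.613, 0.613, 0.352, -0.352]
contact_force: [0.5, 0.7, -1.1]
gripper_width: 0.263
```

```bash
cat > mv.py <<'E'
from h import *
import sys
def need(x,y,z):
    o=get_obs(); q=o['tool_rot']; R=Ro.from_quat([q[1],q[2],q[3],q[0]]).as_matrix()
    print('pos',o['eef_pos'].round(4),'yaw',np.degrees(np.arctan2(R[1,0],R[0,0])).round(2),'tilt',np.degrees(np.arccos(-R[2,1])).round(2),'tool shift',(R.T@(np.array([x,y,z])-o['eef_pos'])).round(4))
if __name__=='__main__': need(*map(float,sys.argv[1:4]))
E
python3 - <<'E'
from mv import *
need(.4565,.3346,.185)
w=cam('wrist'); save('w6',w['color'])
E
```

```text
pos [0.4671 0.3157 0.2142] yaw 59.72 tilt 0.01 tool shift [0.011  0.0292 0.0187]
```

View pics/w6.png

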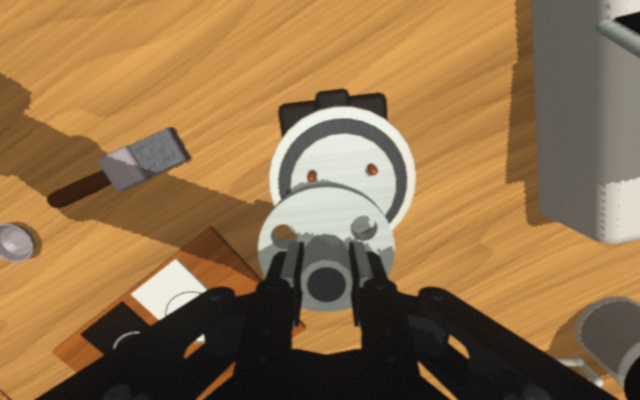

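```bash
python3 - <<'E'
from h import *
w=cam('wrist'); o=get_obs(); hsv=cv2.cvtColor(w['color'],cv2.COLOR_RGB2HSV); v,u=np.mgrid[0:400,0:640]
S=[]
for cu,cv_ in ((313,175),(372,170)):
    m=(np.hypot(u-cu,v-cv_)<10)&(hsv[...,1]>100); S.append([u[m].mean(),v[m].mean()])
print(S); S=onplane(w,S,.149)
zt=o['eef_pos'][2]-.007
H=onplane(w,[(286,232.5),(364,227)],zt-.001)
print(S,H); d=(S-H)[:,:2]; a=lambda X:np.degrees(np.arctan2(*(X[1]-X[0])[[1,0]])); print('shift',d,d.mean(0),'ang',a(S),a(H),'target tcp',o['eef_pos'][:2]+d.mean(0))
E
```

```text
[[np.float64(311.5571428571429), np.float64(176.12857142857143)], [np.float64(371.61842105263156), np.float64(169.52631578947367)]]
[[0.43775571 0.32036867 0.149     ]
 [0.45432134 0.35776245 0.149     ]] [[0.44735094 0.30207096 0.20629189]
 [0.46510382 0.3385502  0.20629189]]
shift [[-0.00959523  0.01829771]
 [-0.01078248  0.01921225]] [-0.01018886  0.01875498] ang 66.10641879597198 64.04979934740324 target tcp [0.4566082 0.3347619]
```

Emit:
{"op": "play_rows", "data": {
  "increments": [
    [[0.005,0,0.009],[0,-1,0]],
    [[0.006,0.01,0.0097],[0,0,0]],
    [[0,0.015,0],[0,0,0]],
    [[0,0.004,0],[0,0,0]],
    [[0,0,0],[0,0,0]],
    [[0,0,0],[0,0,0]],
    [[0,0,0],[0,0,0]]
  ]
}}

```text
t: 19.92
eef_pos: [0.4558, 0.3353, 0.1857]
tool_rot: [0.609, -0.609, -0.359, 0.358]
contact_force: [0.0, -0.2, -1.8]
gripper_width: 0.259
```

```bash
python3 mv.py .4566 .3347 .157; python3 - <<'E'
from h import *
c=cam('side'); save('s7',cv2.resize(c['color'][40:160,200:340],None,fx=4,fy=4,interpolation=cv2.INTER_CUBIC))
E
```

```text
pos [0.4558 0.3353 0.1857] yaw 60.98 tilt 0.04 tool shift [-0.0001  0.0287 -0.001 ]
```

View pics/s7.png

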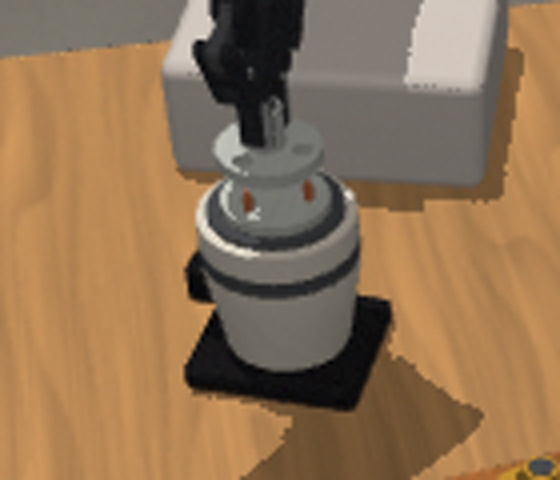

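Emit:
{"op": "play_rows", "data": {
  "increments": [
    [[0,0.006,-0.0008],[0,0,0]],
    [[0,0.005,0],[0,0,0]],
    [[0,0.004,0],[0,0,0]],
    [[0,0.003,0],[0,0,0]],
    [[0,0.002,0],[0,0,0]],
    [[0,0.002,0],[0,0,0]],
    [[0,0,0],[0,0,0]]
  ]
}}

```text
t: 20.55
eef_pos: [0.456, 0.3346, 0.1628]
tool_rot: [-0.609, 0.609, 0.359, -0.359]
contact_force: [-0.3, -0.7, -1.9]
gripper_width: 0.263
```

Emit:
{"op": "play_rows", "data": {
  "increments": [
    [[0,0.002,0],[0,0,0]],
    [[0,0.002,0],[0,0,0]],
    [[0,0.001,0],[0,0,0]],
    [[0,0,0],[0,0,0]]
  ]
}}

```text
t: 20.88
eef_pos: [0.4561, 0.3346, 0.1581]
tool_rot: [-0.609, 0.609, 0.359, -0.359]
contact_force: [0.5, -0.1, -1.9]
gripper_width: 0.267
```

Emit:
{"op": "play_rows", "data": {
  "increments": [
    [[0,0.001,0],[0,0,0]],
    [[0,0.0007,0],[0,0,0]],
    [[0,0,0],[0,0,0]],
    [[0,0,0],[0,0,0]]
  ]
}}

```text
t: 21.22
eef_pos: [0.4563, 0.3348, 0.1568]
tool_rot: [0.609, -0.609, -0.359, 0.359]
contact_force: [-0.5, -0.3, 1.7]
gripper_width: 0.26
```

Emit:
{"op": "play_rows", "data": {
  "increments": [
    [[0,0,0],[0,0,0]],
    [[0,0,0],[0,0,0]],
    [[0,0,0],[0,0,0]],
    [[0,0,0],[0,0,0]],
    [[0,-0.01,0],[0,0,0]],
    [[0,-0.02,0],[0,0,0]],
    [[0,-0.03,0],[0,0,0]],
    [[0,-0.03,0],[0,0,0]],
    [[0,-0.03,0],[0,0,0]],
    [[0,0,-0.03],[0,0,0]],
    [[0,0,-0.04],[0,0,0]],
    [[0,0,-0.03],[0,0,0]],
    [[0,0,0],[0,0,0]],
    [[0,0,0],[0,0,0]]
  ],
  "gripper": 0.06
}}

```text
t: 22.38
eef_pos: [0.5453, 0.2843, 0.2773]
tool_rot: [-0.61, 0.61, 0.358, -0.357]
contact_force: [-0.4, 0.4, 0.2]
gripper_width: 0.704
```

```bash
python3 - <<'E'
from h import *
w=cam('wrist'); save('w8',w['color']); q=cloud(w).reshape(-1,3)
for a,b,r in ((.170,.190,.02),(.1445,.1575,.05)):
    m=(np.hypot(q[:,0]-.457,q[:,1]-.334)<r)&(q[:,2]>a)&(q[:,2]<b); p=q[m]; print(len(p),p.mean(0),np.percentile(p[:,2],[5,50,95]),(p.max(0)+p.min(0))/2)
print(np.linalg.lstsq(np.c_[p[:,:2]-p[:,:2].mean(0),np.ones(len(p))],p[:,2],rcond=None)[0])
E
```

```text
934 [0.4572907  0.33338513 0.18015956] [0.17854322 0.18028203 0.18169991] [0.45706492 0.33351736 0.17685839]
5337 [0.45623177 0.33407633 0.15009557] [0.14874938 0.15006055 0.15146622] [0.45711496 0.33368299 0.15066733]
[ 0.00160112 -0.00100976  0.15009557]
```

View pics/w8.png

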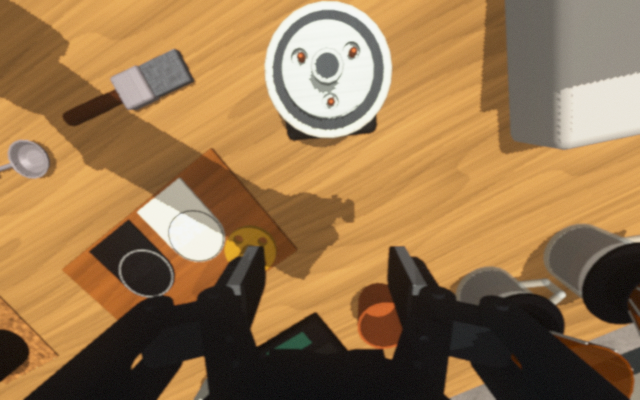

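Emit:
{"op": "play_rows", "data": {
  "increments": [
    [[0,0,0],[0,7,0]],
    [[0,0,0],[0,7,0]],
    [[0,0,0],[0,7,0]],
    [[0,0,0],[0,7,0]],
    [[0,0,0],[0,7,0]],
    [[0,0,0],[0,7,0]],
    [[0,0,0],[0,7,0]],
    [[0,0,0],[0,7,0]],
    [[0,0,0],[0,5,0]],
    [[0,0,0],[0,0,0]]
  ]
}}

```text
t: 23.27
eef_pos: [0.5423, 0.2878, 0.2766]
tool_rot: [0.707, -0.707, 0.0, 0.0]
contact_force: [0.4, 0.9, 0.5]
gripper_width: 0.704
```

Emit:
{"op": "play_rows", "data": {
  "increments": [
    [[-0.005,0,-0.015],[0,0,0]],
    [[-0.005,0,-0.033],[0,0,0]],
    [[-0.005,0,-0.033],[0,0,0]],
    [[-0.005,0,-0.033],[0,0,0]],
    [[-0.005,0,-0.033],[0,0,0]],
    [[-0.005,0,-0.033],[0,0,0]],
    [[-0.005,0,-0.033],[0,0,0]],
    [[-0.005,0,-0.033],[0,0,0]],
    [[-0.005,0,-0.033],[0,0,0]],
    [[-0.005,0,-0.033],[0,0,0]],
    [[-0.005,0,-0.033],[0,0,0]],
    [[-0.005,0,-0.033],[0,0,0]],
    [[-0.005,0,-0.033],[0,0,0]],
    [[-0.005,0,-0.033],[0,0,0]],
    [[-0.005,0,-0.033],[0,0,0]],
    [[-0.005,0,-0.033],[0,0,0]],
    [[-0.005,0,-0.033],[0,0,0]],
    [[-0.005,0,-0.033],[0,0,0]],
    [[-0.005,0,-0.02],[0,0,0]],
    [[-0.005,0,-0.01],[0,0,0]]
  ]
}}

```text
t: 24.93
eef_pos: [0.4428, -0.322, 0.2769]
tool_rot: [-0.707, 0.707, 0.0, -0.0]
contact_force: [-0.4, 0.2, -0.4]
gripper_width: 0.707
```

Emit:
{"op": "play_rows", "data": {
  "increments": [
    [[0,0,0],[0,0,0]],
    [[0,0,0],[0,0,0]],
    [[0,0,0],[0,0,0]]
  ]
}}

```text
t: 25.18
eef_pos: [0.4446, -0.3177, 0.2764]
tool_rot: [0.708, -0.707, -0.001, 0.001]
contact_force: [0.2, 0.6, -0.6]
gripper_width: 0.702
```

```bash
python3 mv.py .444 -.3206 .121; python3 - <<'E'
from h import *
w=cam('wrist'); P=cloud(w).reshape(-1,3)
for n,x,y in (('W',.444,-.32),('B',.554,-.314)):
    m=(np.hypot(P[:,0]-x,P[:,1]-y)<.025)&(abs(P[:,2]-.143)<.006); q=P[m]
    print(n,len(q),q.mean(0) if len(q) else '', (q.max(0)+q.min(0))/2 if len(q) else '')
E
```

```text
pos [ 0.4446 -0.3177  0.2764] yaw 0.2 tilt 0.09 tool shift [-0.0006  0.1554 -0.0032]
W 516 [ 0.44427878 -0.32017046  0.14314831] [ 0.44414285 -0.32095162  0.14143318]
B 556 [ 0.55291691 -0.31453155  0.14299931] [ 0.55389733 -0.31503968  0.14134973]
```

Both canisters are where expected. Grasp the white one.

Emit:
{"op": "play_rows", "data": {
  "increments": [
    [[-0.0005,0.03,-0.0025],[0,0,0]],
    [[0,0.035,0],[0,0,0]],
    [[0,0.035,0],[0,0,0]],
    [[0,0.025,0],[0,0,0]],
    [[0,0.015,0],[0,0,0]],
    [[0,0.008,0],[0,0,0]],
    [[0,0.006,0],[0,0,0]],
    [[0,0,0],[0,0,0]],
    [[0,0,0],[0,0,0]]
  ]
}}

```text
t: 25.98
eef_pos: [0.4439, -0.3222, 0.1233]
tool_rot: [-0.707, 0.707, 0.001, 0.0]
contact_force: [-0.1, 0.6, 0.4]
gripper_width: 0.701
```

Emit:
{"op": "play_rows", "data": {
  "increments": [
    [[0,0,0],[0,0,0]],
    [[0,0,0],[0,0,0]],
    [[0,0,0],[0,0,0]],
    [[0,0,0],[0,0,0]],
    [[0,0,0],[0,0,0]],
    [[0,0,0],[0,0,0]]
  ],
  "gripper": 0.01
}}

```text
t: 26.48
eef_pos: [0.4439, -0.3225, 0.1235]
tool_rot: [-0.707, 0.707, 0.001, 0.001]
contact_force: [-0.0, 1.7, 6.3]
gripper_width: 0.261
```

Emit:
{"op": "play_rows", "data": {
  "increments": [
    [[0,-0.01,0],[0,0,0]],
    [[0,-0.03,0],[0,0,0]],
    [[0,-0.03,0],[0,0,0]],
    [[0,0,0.01],[0,0,0]],
    [[0,0,0.02],[0,0,0]],
    [[0,0,0.03],[0,0,0]],
    [[0,0,0.034],[0,0,0]],
    [[0,0,0.034],[0,0,0]],
    [[0.01,0,0.034],[0,0,0]],
    [[0.015,0,0.035],[0,0,0]],
    [[0.02,0,0.035],[0,0,0]],
    [[0.02,0,0.035],[0,0,0]],
    [[0.015,0,0.035],[0,0,0]],
    [[0.012,0,0.031],[0,0,0]],
    [[0.01,0,0.025],[0,0,0]],
    [[0,0,0.02],[0,0,0]],
    [[0,0,0.015],[0,0,0]],
    [[0,0,0],[0,0,0]],
    [[0,0.02,0],[0,0,0]],
    [[0,0.02,0],[0,0,0]]
  ]
}}

```text
t: 28.15
eef_pos: [0.5456, 0.0706, 0.1529]
tool_rot: [0.707, -0.707, -0.001, -0.001]
contact_force: [-0.5, 0.1, -3.6]
gripper_width: 0.259
```

Emit:
{"op": "play_rows", "data": {
  "increments": [
    [[0,0.008,0],[0,0,0]],
    [[0,0.004,0],[0,0,0]],
    [[0,0.003,0],[0,0,0]],
    [[0,0.002,0],[0,0,0]],
    [[0,0,0],[0,0,0]],
    [[0,0,0],[0,0,0]]
  ]
}}

```text
t: 28.65
eef_pos: [0.5456, 0.0706, 0.1362]
tool_rot: [0.707, -0.707, -0.0, -0.0]
contact_force: [-0.7, -0.4, -1.4]
gripper_width: 0.26
```

Emit:
{"op": "play_rows", "data": {
  "increments": [
    [[0,0.0015,0],[0,0,0]],
    [[0,0.0015,0],[0,0,0]],
    [[0,0.001,0],[0,0,0]],
    [[0,0,0],[0,0,0]],
    [[0,0,0],[0,0,0]]
  ]
}}

```text
t: 29.07
eef_pos: [0.5458, 0.0709, 0.1325]
tool_rot: [0.707, -0.707, -0.0, -0.0]
contact_force: [-1.5, 0.3, 5.9]
gripper_width: 0.257
```

Emit:
{"op": "play_rows", "data": {
  "increments": [
    [[0,0,0],[0,0,0]],
    [[0,0,0],[0,0,0]],
    [[0,0,0],[0,0,0]],
    [[0,0,0],[0,0,0]],
    [[0,-0.02,0],[0,0,0]],
    [[0,-0.03,0],[0,0,0]],
    [[0,-0.035,0],[0,0,0]],
    [[0,-0.025,0],[0,0,0]],
    [[0,0,-0.02],[0,0,0]],
    [[0,0,-0.035],[0,0,0]],
    [[0,0,-0.04],[0,0,0]],
    [[0,0,-0.04],[0,0,0]],
    [[0,0,-0.04],[0,0,0]],
    [[0.008,0,-0.04],[0,0,0]],
    [[0,0,-0.04],[0,0,0]],
    [[0,0,-0.04],[0,0,0]],
    [[0,0,-0.035],[0,0,0]],
    [[0,0,-0.03],[0,0,0]],
    [[0,0,-0.025],[0,0,0]],
    [[0,0,0],[0,0,0]]
  ],
  "gripper": 0.06
}}

```text
t: 30.73
eef_pos: [0.5509, -0.3209, 0.242]
tool_rot: [-0.706, 0.709, -0.003, 0.003]
contact_force: [-0.3, -0.3, -0.5]
gripper_width: 0.705
```

Emit:
{"op": "play_rows", "data": {
  "increments": [
    [[0,0,0],[0,0,0]],
    [[0,0,0],[0,0,0]]
  ]
}}

```text
t: 30.9
eef_pos: [0.5533, -0.3135, 0.2412]
tool_rot: [0.707, -0.707, -0.0, 0.0]
contact_force: [0.3, 0.8, 0.4]
gripper_width: 0.704
```

Emit:
{"op": "play_rows", "data": {
  "increments": [
    [[0.0005,0.03,-0.0015],[0,0,0]],
    [[0,0.03,0],[0,0,0]],
    [[0,0.025,0],[0,0,0]],
    [[0,0.015,0],[0,0,0]],
    [[0,0.01,0],[0,0,0]],
    [[0,0.005,0],[0,0,0]],
    [[0,0.003,0],[0,0,0]],
    [[0,0,0],[0,0,0]],
    [[0,0,0],[0,0,0]]
  ]
}}

```text
t: 31.65
eef_pos: [0.5543, -0.3159, 0.1246]
tool_rot: [-0.707, 0.707, 0.001, 0.0]
contact_force: [-0.2, 0.1, -0.4]
gripper_width: 0.7
```

Emit:
{"op": "play_rows", "data": {
  "increments": [
    [[0,0,0],[0,0,0]],
    [[0,0,0],[0,0,0]],
    [[0,0,0],[0,0,0]],
    [[0,0,0],[0,0,0]],
    [[0,0,0],[0,0,0]],
    [[0,0,0],[0,0,0]]
  ],
  "gripper": 0.01
}}

```text
t: 32.15
eef_pos: [0.5539, -0.316, 0.1244]
tool_rot: [-0.707, 0.707, 0.0, 0.0]
contact_force: [-1.4, 1.0, 6.3]
gripper_width: 0.261
```

Emit:
{"op": "play_rows", "data": {
  "increments": [
    [[0,-0.01,0],[0,0,0]],
    [[0,-0.025,0],[0,0,0]],
    [[0,-0.03,0],[0,0,0]],
    [[0.002,0,0.015],[0,0,0]],
    [[0,0,0.025],[0,0,0]],
    [[0,0,0.03],[0,0,0]],
    [[0,0,0.03],[0,0,0]],
    [[0,0,0.03],[0,0,0]],
    [[0,0,0.03],[0,0,0]],
    [[0,0,0.03],[0,0,0]],
    [[0,0,0.03],[0,0,0]],
    [[0,0,0.025],[0,0,0]],
    [[0,0,0.02],[0,0,0]],
    [[0,0,0.014],[0,0,0]],
    [[0,0,0.01],[0,0,0]],
    [[0,0,0],[0,0,0]],
    [[0,0.02,0],[0,0,0]],
    [[0,0.02,0],[0,0,0]],
    [[0,0,0],[0,0,0]],
    [[0,0,0],[0,0,0]]
  ]
}}

```text
t: 33.82
eef_pos: [0.5547, -0.0282, 0.1482]
tool_rot: [-0.707, 0.707, -0.001, -0.0]
contact_force: [0.2, 0.1, -3.9]
gripper_width: 0.258
```

Emit:
{"op": "play_rows", "data": {
  "increments": [
    [[0,0.006,0],[0,0,0]],
    [[0,0.003,0],[0,0,0]],
    [[0,0.002,0],[0,0,0]],
    [[0,0.002,0],[0,0,0]],
    [[0,0,0],[0,0,0]],
    [[0,0,0],[0,0,0]]
  ]
}}

```text
t: 34.32
eef_pos: [0.5557, -0.0268, 0.1357]
tool_rot: [0.707, -0.707, -0.0, 0.0]
contact_force: [0.1, -0.3, -4.0]
gripper_width: 0.261
```

Emit:
{"op": "play_rows", "data": {
  "increments": [
    [[0,0.0015,0],[0,0,0]],
    [[0,0.001,0],[0,0,0]],
    [[0,0.0005,0],[0,0,0]],
    [[0,0,0],[0,0,0]],
    [[0,0,0],[0,0,0]]
  ]
}}

```text
t: 34.73
eef_pos: [0.556, -0.0268, 0.1334]
tool_rot: [0.707, -0.707, -0.0, -0.0]
contact_force: [-3.3, 0.2, 5.9]
gripper_width: 0.258
```

Emit:
{"op": "play_rows", "data": {
  "increments": [
    [[0,0,0],[0,0,0]],
    [[0,0,0],[0,0,0]],
    [[0,0,0],[0,0,0]],
    [[0,0,0],[0,0,0]],
    [[0,-0.02,0],[0,0,0]],
    [[0,-0.03,0],[0,0,0]],
    [[0,-0.035,0],[0,0,0]],
    [[0,-0.035,0],[0,0,0]],
    [[0,0,-0.03],[0,0,0]],
    [[0,0,-0.035],[0,0,0]],
    [[0,0,0],[0,0,0]],
    [[0,0,0],[0,0,0]],
    [[0,0,0],[0,0,0]]
  ],
  "gripper": 0.06
}}

```text
t: 35.82
eef_pos: [0.5556, -0.0916, 0.2524]
tool_rot: [0.707, -0.707, 0.0, -0.0]
contact_force: [0.1, 0.3, -0.3]
gripper_width: 0.701
```

```bash
python3 - <<'E'
from h import *
w=cam('wrist'); save('w9',w['color']); P=cloud(w).reshape(-1,3)
for n,x,y,z in (('W',.546,.0725,.152),('B',.556,-.026,.152),('brass',.601,.13,.048),('dark',.63,-.064,.048)):
    m=(np.hypot(P[:,0]-x,P[:,1]-y)<.025)&(abs(P[:,2]-z)<.006); q=P[m]
    print(n,len(q),q.mean(0).round(4),((q.max(0)+q.min(0))/2).round(4))
c=cam('side'); Q=cloud(c).reshape(-1,3)
m=(np.hypot(Q[:,0]-.457,Q[:,1]-.334)<.035)&(Q[:,2]>.144); print(np.percentile(Q[m,2],[5,50,95]))
a=np.vstack([w['color'][:260,160:480],c['color'][60:300,200:520]]); save('fin',a)
E
```

```text
<stdin>:5: RuntimeWarning: Mean of empty slice.
  ret = um.true_divide(
Traceback (most recent call last):
ValueError: zero-size array to reduction operation maximum which has no identity
```

```bash
python3 - <<'E'
from h import *
w=cam('wrist'); c=cam('side'); t=cam('top')
for nm,k in (('wrist',w),('side',c),('top',t)):
  P=cloud(k).reshape(-1,3)
  for n,x,y,z in (('W',.546,.0725,.152),('B',.556,-.026,.152),('brass',.601,.13,.048),('dark',.63,-.064,.048)):
    q=P[(np.hypot(P[:,0]-x,P[:,1]-y)<.025)&(abs(P[:,2]-z)<.006)]
    if len(q)>5: print(nm,n,len(q),q.mean(0).round(4))
Q=cloud(c).reshape(-1,3)
m=(np.hypot(Q[:,0]-.457,Q[:,1]-.334)<.035)&(Q[:,2]>.144); print(np.percentile(Q[m,2],[5,50,95]))
save('fin',np.vstack([w['color'][:260,160:480],c['color'][60:300,200:520]]))
E
```

```text
wrist B 781 [ 0.5563 -0.026   0.1523]
wrist dark 364 [ 0.6302 -0.065   0.048 ]
side B 75 [ 0.5553 -0.0277  0.1512]
side brass 33 [0.6028 0.1261 0.0467]
side dark 69 [ 0.6305 -0.0661  0.0469]
top W 75 [0.5465 0.075  0.1533]
top brass 61 [0.5993 0.1317 0.0495]
[0.14675991 0.15000211 0.17947386]
```

View pics/fin.png

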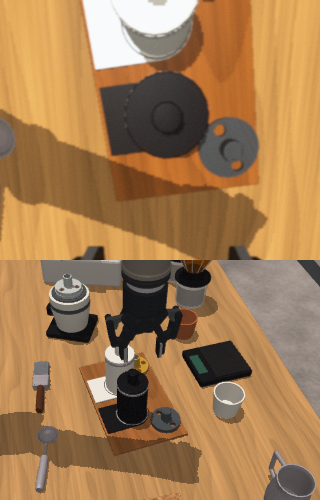

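```bash
python3 -c "
from station import *
hand_in(); print(get_obs()['t'])"
```

```text
the job is handed in; nothing more can be done
the job is handed in; nothing more can be done
```

I moved both canisters to the cork mat, seated the silver three-hole carrier on the grinder studs, put each canister back on its own trivet, and handed the job in after about 36 s. The hand-in gives no verdict, so everything below is from my own checks.

- **Carrier:** the wrist camera, after release, showed its top face level at 150 mm (plate at 140 mm plus 10 mm thickness). It sat within about 1 mm of the grinder axis with the studs showing in its holes. The side camera still read 150 mm at the end.
- **Canisters:** both look upright.
  - **Black:** about 1 mm from its circle centre.
  - **White:** about 1–3 mm from its circle centre. This is less certain: only the top camera, which reads about 2 mm off in y, could see it at the end. My fit of its circle was also rough (radius 41 mm instead of 38), so I set its target partly from the black trivet's position.
- **Other carriers:** brass and dark read within about 2 mm of where they started.
- **Robot:** the gripper is open, well above everything and touching nothing.

One check failed along the way: my first final measurement stopped because the white canister was out of the wrist camera's view. I repeated it with all three cameras.

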